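# Lock the battery cap of the cubby light with the flat key

### The job

Take the flat-bladed key out of the balloon-stick rack, put its blade into the slot of the round cap on the cubby light's battery box and turn the cap a quarter turn clockwise, until the slot lines up with the two raised bars on the box. Then put the key down in the pink dish, without dropping it in from a height.

Things in the scene. Friction and masses are not known exactly. Their poses are not given: they have to be found in the camera images.
- key: Loose key, blade down in one slot (28 mm deep, loose) of a fixed white rack 75x220x40 mm; a cup-ended stick, 170 mm high, is in the other 130 mm off. Origin: mid lower blade edge (12 mm up at start); z up, x along blade width, y its thickness. Steel blade 34 (x) x 6 (y), z 0-32 mm; wooden grip 32 x 16, z 32-88: pinch its 16 mm from above at z 65. A half turn about z looks the same. 50-100 g.
- cap_slot (a point): Mid-floor of the slot in the round grey cap (66 mm wide) on a fixed white battery box 150x110x50 mm high. On the cap's axis, 56 mm above the table; x along the slot, z up, turns with the cap. Slot open at both ends, 14 mm deep: 12 mm wide in the lower 8 mm, then flaring to 28 mm at the cap's top, 70 mm above the table. The grey tin with a raised bar on its lid is not it.
- cap (a joint): Turn of the cap, rad: 0 to 0.15 at the start, growing clockwise seen from above; 1.57 is locked, the slot in line with the two small raised grey bars on the box beside the cap; hard stop at 1.75. Friction 0.05 N m; it stays where left. The blade has about 10 degrees of play in the slot either way, so turn the key about that much farther than the cap should go.
- dish: Fixed round pink ceramic dish, 190 mm across the rim, 26 mm high; flat inner floor about 115 mm across, 6 mm above the table. Origin at the centre of its underside, on the table. The key may stand, lean or lie in it, but must be held up by the dish, its blade end inside the rim.
Mind the look-alikes: they are no part of the job. What is shaped like the key but purple, turquoise or yellow is not meant.

How it is judged:
By the outcome, as a careful person would: the job done as asked, in the order asked, and still so for the second after the job is handed in, with the robot touching nothing.
It also fails if it takes over 51 s, if anything falls off the work surface, if the arm or the gripper's body presses on something with over 40 N, if the wrist force passes 120 N, or if a joint passes its speed limit or range.

### The arm

A 6-joint arm with a two-finger parallel gripper is mounted at the origin on the work surface. World frame = base frame: x ahead of the robot, y to its left, z up, the work surface at z = 0. Lengths are in m, angles in rad, forces in N, time in s.
With the tool pointing down it reaches from about 0.4 to 0.825 m from the base axis. Payload 7 kg.
Tool frame: the origin (TCP) lies midway between the tips of the shut fingers; the grasp point (between the pads) lies 19 mm behind it; z points along the fingers, y is the direction in which the jaws open and shut (so a half turn about z gives the same grasp; the last joint's range is limited). The gripper opens to 88 mm and grips with 3 to 60 N. Pads are 19 mm wide; open, the fingers measure 130 mm over their backs; the gripper's body (78 mm by 193 mm) begins 47 mm behind the grasp point.
Start: joints at [1.471, 0.359, 0.012, 0, -1.224, -0.288], TCP at [0.255, 0.625, 0.227] pointing down, gripper open.
Joint ranges: [-3.07, 3.07], [-1.43, 2.12], [-1.02, 1.25], [-3.03, 1.67], [-3.05, -0], [-3.03, 3.03]. Speed limits (rad/s): [2.39, 2.39, 3.01, 3.14, 3.14, 3.14].

### API

Orientations are given as a 3x3 rotation matrix whose columns are the frame's x, y, z axes.
In Python, from rig import manip gives the robot as it stands. Calls block until the motion is done:
- manip.move_ptp(position, orientation): joint-space move of the TCP to a pose.
- manip.move_straight(position, v=0.15, attitude=None): straight line of the TCP; attitude=None keeps the orientation; v is the mean speed in m/s.
- manip.move_j(angles): joint-space move.
- manip.command_gripper(opening, effort=None): finger opening in m; effort is the grip in N (None keeps the last); returns when the fingers have stopped.
- manip.hold(seconds).
- manip.ik(position, orientation): joint angles nearest the present ones, or None.
- manip.get_image(name): name is "side" or "top"; returns (picture, depth): 400x640x3 uint8, blue, green, red; 400x640 float32, m along the optical axis (not along the pixel's ray), 0 where there is no reading.
- manip.get_calibration(name): a dict with "camera_matrix" (3x3 intrinsics, pixels), "k1" (the pictures are not rectified: a ray, as slopes to the right and down, at radius r is drawn at 1 + k1 r^2 times it, then the intrinsics apply), "cam_to_world" (4x4, takes a point from camera to world coordinates). Camera axes: x right, y up, looking along -z (the intrinsics and any distortion apply to the point x, -y, -z); pixel columns grow to the right and rows downward; lengths in m; the calibration is good to about 2 mm. A picture is of the moment at which its call begins. get_calibration takes no time and is no camera call.
A pose or a line that the arm cannot do raises manip.PlanningError and nothing moves.
- manip.finish_job(): hands the job in, once; it reports no verdict.
Trained networks look in the newest picture that a camera, given by its name, has taken for a name from the list of things; names that differ only in an ending like _2 or _b are one class to them, and where a whole thing is asked for, a point or a joint stands for the part that bears it (a point fixed in the world has none). Each returns a list of dicts, best first, with "conf" (0 to 1); they miss things now and then, are a little off and sometimes report something else, mostly with a low value. They report only what shows in the picture. A call takes as long as a camera call. They do not tell look-alikes from the thing itself.
- manip.find_in(camera, target): "uv" ([column, row] in pixels, amid what is visible of it).
Readings, each from a call of its own:
- manip.get_time(): time.
- manip.get_joint_positions(): joint angles.
- manip.get_joint_vel(): joint speeds.
- manip.get_joint_efforts(): joint torques, N m.
- manip.get_eef_pos(): TCP position.
- manip.get_ee_rot(): TCP orientation.
- manip.get_ft_force(): force on the tool from outside, world axes, zero at the start.
- manip.get_wrist_torque(): the same for the moment, N m.
- manip.get_opening(): finger opening in m.
Only numpy, scipy, OpenCV 4.12 (cv2) and the standard library are available. Lean on these libraries where they do the work, as an engineer would, in place of code of your own. Each camera call takes 0.05 s, during which the arm holds its last target.

## Working session

There is one attempt and no reset: what is moved stays moved. The work goes in short steps, each a Python script; the robot and the scene stay as the last script left them, time stands still between calls to the robot, and variables do not carry over. Pictures are saved under pics/ and viewed, and the job is handed in when it is done.

```bash
ls; mkdir -p pics; cat > h.py <<'E'
import numpy as np, cv2
from rig import manip as m
def shot(cam,name,crop=None,scale=1):
    im,d=m.get_image(cam); np.savez('pics/%s.npz'%name,im=im,d=d)
    o=im if crop is None else im[crop[1]:crop[3],crop[0]:crop[2]]
    o=cv2.resize(o,None,fx=scale,fy=scale,interpolation=cv2.INTER_CUBIC)
    cv2.imwrite('pics/%s.png'%name,o); return im,d
def rays(cam,uv):
    c=m.get_calibration(cam);K=np.array(c['camera_matrix'],float);k=c['k1']
    p=cv2.undistortPoints(np.array(uv,float).reshape(-1,1,2),K,np.array([k,0,0,0,0.])).reshape(-1,2)
    T=np.array(c['cam_to_world'])
    return T,np.c_[p[:,0],-p[:,1],-np.ones(len(p))]
def bydepth(cam,uv,d):
    T,r=rays(cam,uv); uv=np.array(uv).reshape(-1,2).round().astype(int)
    z=d[uv[:,1],uv[:,0]]; return (r*z[:,None])@T[:3,:3].T+T[:3,3]
def byz(cam,uv,h):
    T,r=rays(cam,uv); w=r@T[:3,:3].T; s=(h-T[2,3])/w[:,2]; return T[:3,3]+w*s[:,None]
def cloud(cam,d):
    v,u=np.mgrid[0:400,0:640]; uv=np.c_[u.ravel(),v.ravel()]
    return bydepth(cam,uv,d).reshape(400,640,3)
E
python3 - <<'E'
from h import *
print(m.get_time())
for c in('side','top'):
    shot(c,c+'0',scale=1.25)
    print(m.get_calibration(c))
    for t in('key','cap_slot','dish'):
        try: print(c,t,m.find_in(c,t))
        except Exception as e: print(e)
E
```

```text
pics
0.0
{'camera_matrix': array([[442.34336516,   0.        , 315.91844153],
       [  0.        , 442.34336516, 195.37023835],
       [  0.        ,   0.        ,   1.        ]]), 'k1': -0.013764875311758596, 'cam_to_world': array([[-0.70624298,  0.38301243, -0.59541778, -0.00196113],
       [-0.70795973, -0.37764858,  0.59680363,  0.57025337],
       [ 0.00372453,  0.84302018,  0.53786904,  0.5698903 ],
       [ 0.        ,  0.        ,  0.        ,  1.        ]])}
side key [{'uv': [208.7, 227.6], 'conf': 0.9}, {'uv': [240.7, 240.3], 'conf': 0.88}, {'uv': [168.4, 246.7], 'conf': 0.87}, {'uv': [276.6, 277.0], 'conf': 0.71}]
side cap_slot [{'uv': [397.0, 161.6], 'conf': 0.72}]
side dish [{'uv': [336.1, 225.8], 'conf': 0.89}]
{'camera_matrix': array([[434.22961657,   0.        , 315.74900274],
       [  0.        , 434.22961657, 204.45657393],
       [  0.        ,   0.        ,   1.        ]]), 'k1': 0.041177789546397135, 'cam_to_world': array([[-1.73799042e-02,  9.91909098e-01, -1.25754841e-01,
         4.22666930e-01],
       [-9.99848957e-01, -1.72364129e-02,  2.22913380e-03,
         2.79014565e-02],
       [ 4.35357318e-05,  1.25774589e-01,  9.92058844e-01,
         1.09746134e+00],
       [ 0.00000000e+00,  0.00000000e+00,  0.00000000e+00,
         1.00000000e+00]])}
top key [{'uv': [242.3, 208.7], 'conf': 0.67}, {'uv': [200.8, 172.3], 'conf': 0.52}, {'uv': [229.9, 173.7], 'conf': 0.5}]
top cap_slot [{'uv': [432.0, 210.4], 'conf': 0.67}]
top dish [{'uv': [325.8, 223.6], 'conf': 0.97}]
```

View pics/side0.png

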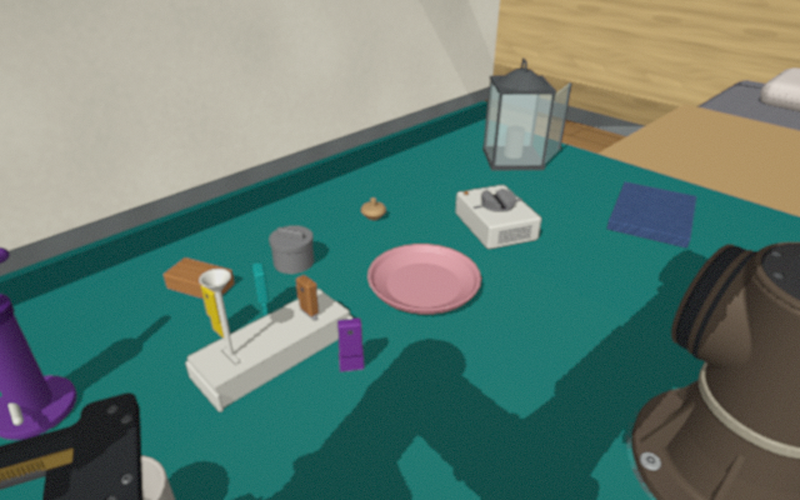

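View pics/top0.png

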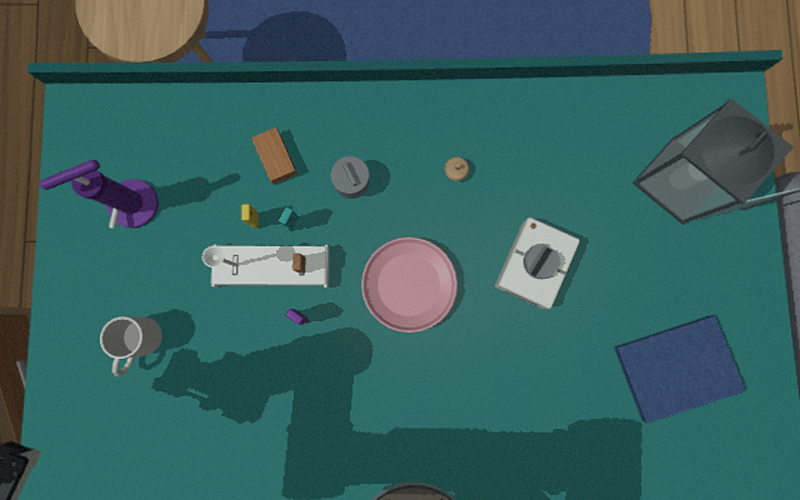

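The brown key stands in the white rack at about top (238,211) and side (246,237) in full-resolution pixels. The dish is at top (327,227). The battery box with the slotted cap is at top (434,209). I'll zoom in on these from the saved images.

```bash
python3 - <<'E'
from h import *
t=np.load('pics/top0.npz');s=np.load('pics/side0.npz')
def crop(im,x0,y0,x1,y1,n): return cv2.resize(im[y0:y1,x0:x1],(n,int(n*(y1-y0)/(x1-x0))),interpolation=cv2.INTER_CUBIC)
a=crop(t['im'],155,185,275,245,400);b=crop(t['im'],390,165,480,255,400)
c=crop(s['im'],140,200,300,330,400);e=crop(s['im'],355,140,445,205,400)
o=np.zeros((600,800,3),np.uint8)
for im,x,y in((a,0,0),(b,400,0),(c,0,200),(e,400,400)):
    h=min(im.shape[0],600-y); o[y:y+h,x:x+400]=im[:h]
cv2.imwrite('pics/zoom.png',o)
C=cloud('top',t['d'])
im=t['im'].astype(int)
# key grip: brown pixels
hsv=cv2.cvtColor(t['im'],cv2.COLOR_BGR2HSV)
sub=C[185:245,155:275];
z=sub[...,2]
mk=(z>0.06)&(z<0.125)
print('key?',[ (u+155,v+185) for v,u in np.argwhere(mk)][:5],mk.sum())
for (u,v) in [(238,207),(239,209),(238,212),(240,214)]: print((u,v),bydepth('top',[u,v],t['d'])[0].round(4),t['im'][v,u])
# cap
P=C[165:255,390:480].reshape(-1,3); q=(P[:,2]>0.063)&(P[:,2]<0.078)
print('cap',q.sum(),P[q].mean(0),np.percentile(P[q],[1,99],axis=0))
cc=P[q][:,:2].astype(np.float32); print(cv2.minEnclosingCircle(cc))
q=(P[:,2]>0.044)&(P[:,2]<0.056); print('box',cv2.minAreaRect(P[q][:,:2].astype(np.float32)))
print(cv2.minAreaRect(np.argwhere(((C[...,2]>0.034)&(C[...,2]<0.046))[180:240,155:275]).astype(np.float32)))
P=C[185:245,155:275].reshape(-1,3); q=(P[:,2]>0.035)&(P[:,2]<0.045); print('rack',cv2.minAreaRect(P[q][:,:2].astype(np.float32)))
pk=cv2.inRange(hsv,(165,60,80),(180,255,255)); pk[:, :280]=0;pk[:,380:]=0
P=C[pk>0]; print('dish',pk.sum()/255,cv2.minEnclosingCircle(P[:,:2].astype(np.float32)),np.percentile(P[:,2],[5,95]))
E
```

```text
key? [(np.int64(234), np.int64(203)), (np.int64(235), np.int64(203)), (np.int64(236), np.int64(203)), (np.int64(237), np.int64(203)), (np.int64(238), np.int64(203))] 162
(238, 207) [0.5461 0.2051 0.1015] [ 68  98 134]
(239, 209) [0.5416 0.203  0.1003] [ 74 103 138]
(238, 212) [0.5345 0.205  0.1016] [ 66 101 137]
(240, 214) [0.5299 0.2007 0.1001] [47 69 91]
cap 472 [ 0.53761278 -0.25418744  0.06893309] [[ 0.50648234 -0.28586624  0.06326413]
 [ 0.56977927 -0.22156492  0.07408489]]
((0.5388779044151306, -0.254054456949234), 0.03481855243444443)
box ((0.5385003685951233, -0.25377941131591797), (0.11214965581893921, 0.15052007138729095), 64.12849426269531)
((23.5, 59.5), (91.0, 47.0), 90.0)
rack ((0.5430335402488708, 0.272590696811676), (0.21942861378192902, 0.07472695410251617), 88.80888366699219)
dish 2434.0 ((0.5019890666007996, -0.0002962564758490771), 0.09349916875362396) [0.00443618 0.02668322]
```

View pics/zoom.png

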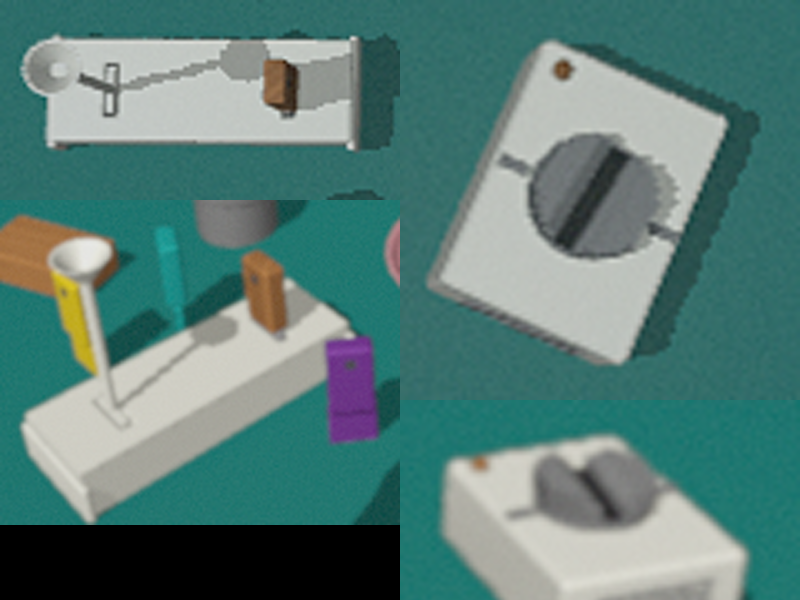

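```bash
python3 - <<'E'
from h import *
t=np.load('pics/top0.npz');s=np.load('pics/side0.npz')
Ct=cloud('top',t['d']);Cs=cloud('side',s['d'])
def near(C,x,y,r): return (np.hypot(C[...,0]-x,C[...,1]-y)<r)
for n,C in(('top',Ct),('side',Cs)):
    mk=near(C,.538,.205,.04)&(C[...,2]>.05)&(C[...,2]<.13)
    P=C[mk]; print(n,len(P),P[:,2].max())
    for lo,hi in((.05,.07),(.07,.085),(.085,.095),(.095,.106)):
        q=P[(P[:,2]>lo)&(P[:,2]<hi)]
        if len(q)>4: print(lo,len(q),q.mean(0).round(4),q.min(0).round(4),q.max(0).round(4),cv2.minAreaRect(q[:,:2].astype(np.float32)))
# slot via dark pixels
g=cv2.cvtColor(t['im'],cv2.COLOR_BGR2GRAY)
v,u=np.mgrid[0:400,0:640]
X=byz('top',np.c_[u.ravel(),v.ravel()],.06).reshape(400,640,3)
for th in (45,55,65):
    mk=near(X,.5385,-.254,.03)&(g<th); P=X[mk][:,:2]
    if len(P)>5:
        c=P.mean(0);w,V=np.linalg.eigh(np.cov((P-c).T)); print('slot',th,len(P),c,np.degrees(np.arctan2(V[1,1],V[0,1])),np.sqrt(w))
# bars: dark px on box outside the cap
X=byz('top',np.c_[u.ravel(),v.ravel()],.051).reshape(400,640,3)
r=np.hypot(X[...,0]-.5385,X[...,1]+.254); a=np.degrees(np.arctan2(X[...,1]+.254,X[...,0]-.5385))
mk=(r>.037)&(r<.052)&(g<150)
for sg in(1,-1):
    for lo in range(-180,180,20):
        k=mk&(a>=lo)&(a<lo+20)
        if sg==1 and k.sum()>2: print('bar',lo,k.sum(),X[k].mean(0),a[k].mean())
for nm,z in(('cap rim',0.07),):
    C=Ct; k=near(C,.5385,-.254,.05)&(C[...,2]>.066)&(C[...,2]<.074); print(nm,cv2.minEnclosingCircle(C[k][:,:2].astype(np.float32)))
    C=Cs; k=near(C,.5385,-.254,.05)&(C[...,2]>.066)&(C[...,2]<.074); print(nm,'side',k.sum(),cv2.minEnclosingCircle(C[k][:,:2].astype(np.float32)))
C=Cs; k=near(C,.538,-.254,.12)&(C[...,2]>.046)&(C[...,2]<.055); print('box side',cv2.minAreaRect(C[k][:,:2].astype(np.float32)))
hsv=cv2.cvtColor(s['im'],cv2.COLOR_BGR2HSV);pk=cv2.inRange(hsv,(165,60,80),(180,255,255))>0
print('dish side',cv2.minEnclosingCircle(Cs[pk&near(Cs,.5,0,.12)][:,:2].astype(np.float32)))
E
```

```text
top 141 0.10400341260056856
0.05 20 [0.5364 0.2026 0.0629] [0.526  0.1998 0.056 ] [0.556  0.2132 0.0694] ((0.5390312075614929, 0.20189699530601501), (0.010936816222965717, 0.03225836530327797), 67.22254943847656)
0.07 14 [0.5391 0.2006 0.0764] [0.527  0.2    0.0709] [0.554  0.2012 0.0848] ((0.5404984354972839, 0.20055972039699554), (0.0008561939466744661, 0.0270590428262949), 88.91438293457031)
0.085 14 [0.5389 0.2025 0.0905] [0.526  0.1998 0.0866] [0.5545 0.2132 0.0944] ((0.5383011102676392, 0.20238754153251648), (0.009476306848227978, 0.031195465475320816), 65.30296325683594)
0.095 93 [0.5414 0.2076 0.0998] [0.5256 0.2006 0.0958] [0.5563 0.2154 0.104 ] ((0.5409802198410034, 0.2079807072877884), (0.030670516192913055, 0.014529121108353138), 1.137547254562378)
side 421 0.1013179171823762
0.05 136 [0.5332 0.2134 0.0603] [0.5225 0.2016 0.0503] [0.5562 0.2179 0.07  ] ((0.5380098223686218, 0.21453244984149933), (0.03365860879421234, 0.013874243013560772), 23.81572723388672)
0.07 103 [0.5329 0.2132 0.0779] [0.5236 0.2009 0.0707] [0.5553 0.2182 0.0849] ((0.5372452735900879, 0.2145223915576
[... 800 characters left out ...]
112.10615422530128
bar -100 24 [ 0.53907043 -0.29586389  0.051     ] -89.29234805323115
bar -80 17 [ 0.55132642 -0.29313079  0.051     ] -71.76714440258414
bar -60 4 [ 0.55956055 -0.28657686  0.051     ] -57.119451724251846
bar -40 4 [ 0.57271054 -0.27039802  0.051     ] -25.57417794523332
bar 60 13 [ 0.55828976 -0.21421525  0.051     ] 63.55788878158443
cap rim ((0.5388779044151306, -0.254054456949234), 0.03481855243444443)
cap rim side 201 ((0.5355099439620972, -0.25332117080688477), 0.03516889363527298)
box side ((0.5366144776344299, -0.2526822090148926), (0.10969182848930359, 0.15492591261863708), 63.880859375)
dish side ((0.49467313289642334, -0.005908725783228874), 0.10012885928153992)
```

```bash
cat >> h.py <<'E'
def R(deg):
    a=np.radians(deg);c,s=np.cos(a),np.sin(a)   # tool x along heading, z down
    return np.array([[c,s,0],[s,-c,0],[0,0,-1.]])
KEY=np.array([.540,.2088]);CAP=np.array([.538,-.254]);DISH=np.array([.4995,-.002])
E
python3 - <<'E'
from h import *
print(np.degrees(m.get_joint_positions()).round(1), m.get_ee_rot().round(3).tolist(),m.get_time())
for b in(1,181):
  for n,p,z,d in(('grasp',KEY,.058,0),('ins',CAP,.104,-35),('turn',CAP,.104,-127),('dish',DISH,.06,-127)):
    q=m.ik([*p,z],R(b+d)); print(b,n,None if q is None else np.degrees(q).round(1))
E
```

```text
[ 84.3  20.6   0.7  -0.  -70.1 -16.5] [[0.926, -0.378, -0.0], [-0.378, -0.926, -0.0], [0.0, 0.0, -1.0]] 0.4
1 grasp [ 40.5  21.  -23.5   0.  -45.6  50.5]
1 ins [ -6.5  19.2 -18.8   0.  -52.1  62.5]
1 turn [ -6.5  19.2 -18.8   0.  -52.1 -29.5]
1 dish [ 22.4  14.4 -33.4   0.  -42.2 -58.4]
181 grasp [  40.5   21.   -23.5    0.   -45.6 -129.5]
181 ins [  -6.5   19.2  -18.8    0.   -52.1 -117.5]
181 turn [ -6.5  19.2 -18.8   0.  -52.1 150.5]
181 dish [ 22.4  14.4 -33.4   0.  -42.2 121.6]
```

```bash
python3 - <<'E'
from h import *
m.command_gripper(.05,40)
m.move_ptp([*KEY,.17],R(1)); 
m.move_straight([*KEY,.059],v=.12)
print(m.get_time(),m.get_ft_force())
m.command_gripper(0,40)
print(m.get_time(),m.get_opening(),m.get_ft_force())
m.move_straight([*KEY,.165],v=.12)
print(m.get_time(),m.get_opening(),m.get_ft_force(),m.get_eef_pos())
m.move_ptp([CAP[0],CAP[1],.165],R(-33.5))
print(m.get_time(),m.get_eef_pos())
shot('side','side1',(340,60,500,210),5); shot('top','top1',(370,140,490,260),5)
E
```

```text
4.1417 [-0.80073873  1.07801572  0.97976409]
4.7917 0.015545810994002787 [0.01343327 0.24033233 1.72779382]
5.825 0.01605598844560501 [-0.02302745 -0.25720394 -1.71861774] [0.53947227 0.20849967 0.16411858]
7.5167 [ 0.53844177 -0.2532286   0.16498493]
```

View pics/side1.png

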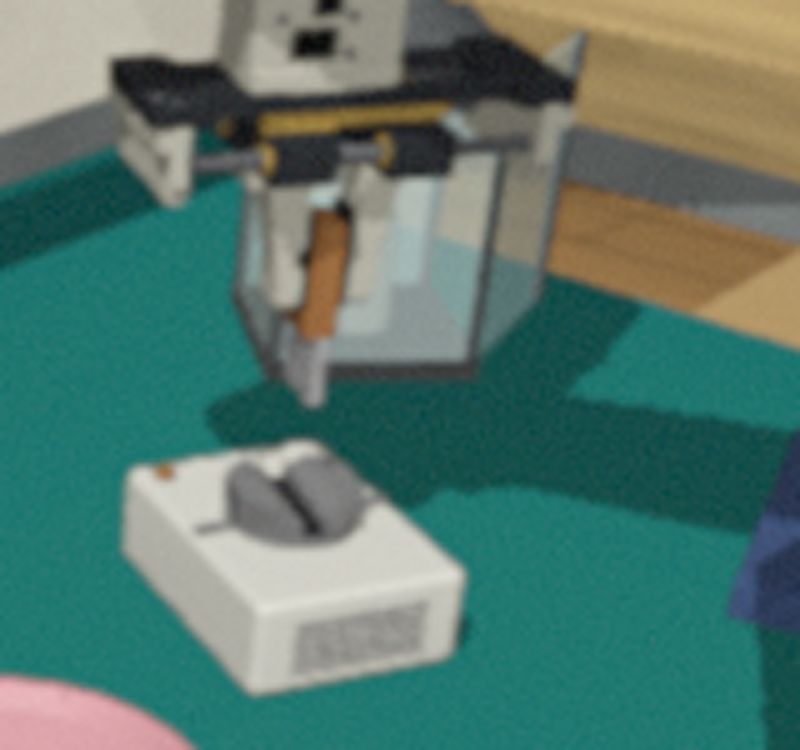

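View pics/top1.png

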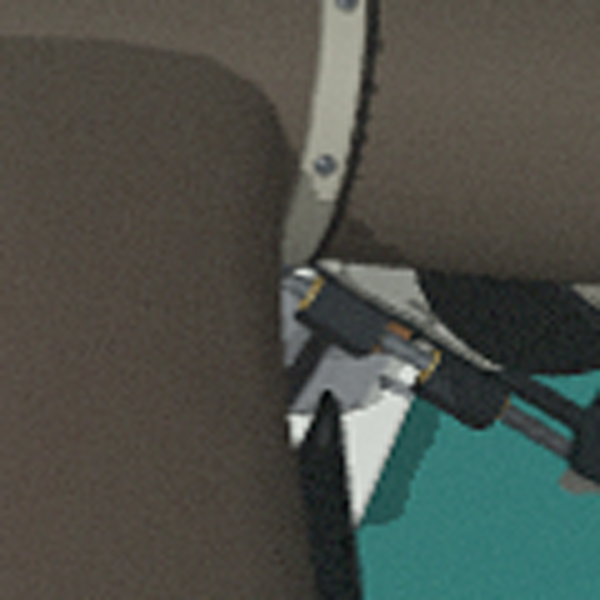

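```bash
python3 - <<'E'
from h import *
s=np.load('pics/side1.npz'); C=cloud('side',s['d'])
e=np.array(m.get_eef_pos()); Rm=m.get_ee_rot()
L=(C-e)@Rm   # tool coords
hsv=cv2.cvtColor(s['im'],cv2.COLOR_BGR2HSV)
mk=(abs(L[...,0])<.035)&(abs(L[...,1])<.012)&(L[...,2]>-.05)&(L[...,2]<.06)
for lo in np.arange(-.05,.06,.008):
    q=L[mk&(L[...,2]>=lo)&(L[...,2]<lo+.008)]
    if len(q)>3: print(round(lo,3),len(q),'x',np.percentile(q[:,0],[5,50,95]).round(4),'y',np.percentile(q[:,1],[5,50,95]).round(4))
br=mk&(hsv[...,0]<20)&(hsv[...,1]>90)
for v in range(95,140,3):
    u=np.where(br[v])[0]
    if len(u): print('row',v,u.min(),u.max(),L[v,u].mean(0).round(4))
E
```

```text
-0.05 24 x [-0.0116 -0.0052  0.0083] y [-0.0111  0.0092  0.0119]
-0.042 55 x [-0.0166 -0.0105  0.0084] y [-0.0085  0.0013  0.0106]
-0.034 34 x [-0.0179 -0.014  -0.0082] y [-0.0108 -0.0016  0.0108]
-0.026 33 x [-0.0171 -0.0137 -0.0065] y [-0.0102 -0.0036  0.0091]
-0.018 31 x [-0.018  -0.0141 -0.0085] y [-0.0085 -0.0012  0.0105]
-0.01 34 x [-0.0163 -0.0136 -0.0095] y [-0.0109 -0.0015  0.0105]
-0.002 28 x [-0.0177 -0.0141 -0.0046] y [-0.0077 -0.0034  0.0057]
0.006 28 x [-0.0182 -0.0142  0.0034] y [-0.0077 -0.0055  0.0058]
0.014 18 x [-0.0208 -0.0124  0.0112] y [-0.003  -0.0018  0.0014]
0.022 26 x [-0.0174 -0.0088  0.0128] y [-0.0026 -0.0019  0.0034]
0.03 25 x [-0.0174 -0.0072  0.0157] y [-0.0032 -0.0019  0.0014]
0.038 22 x [-0.018  -0.0075  0.0132] y [-0.0031 -0.0016  0.0021]
row 104 403 409 [-0.0075  0.0033 -0.0409]
row 107 403 409 [-0.0147  0.001  -0.0366]
row 110 402 409 [-0.014   0.001  -0.0292]
row 113 401 408 [-0.0142 -0.0007 -0.0222]
row 116 402 408 [-0.0148  0.0011 -0.015 ]
row 119 401 407 [-0.0141 -0.0001 -0.0074]
row 122 398 406 [-0.011  -0.0029  0.001 ]
row 125 400 406 [-0.0154 -0.0015  0.0067]
```

```bash
python3 - <<'E'
from h import *
m.move_straight([*CAP,.125],v=.1,attitude=R(-34))
print(m.get_time(),m.get_eef_pos(),m.get_ft_force())
for z in(.118,.112,.108,.1055):
    m.move_straight([*CAP,z],v=.05); print(z,m.get_eef_pos().round(4),m.get_ft_force().round(2),m.get_opening())
print(m.get_time(),m.get_wrist_torque())
shot('side','side2',(340,60,500,210),5)
E
```

```text
8.1667 [ 0.53825496 -0.25395651  0.12513217] [ 0.21556459  0.39079025 -0.64642982]
0.118 [ 0.5379 -0.254   0.118 ] [ 0.12  0.37 -0.24] 0.016060785350189524
0.112 [ 0.5377 -0.2539  0.1116] [-0.3   1.24 -1.35] 0.015791968864422825
0.108 [ 0.5378 -0.254   0.1077] [ 0.25  1.11 -0.36] 0.015825066374497047
0.1055 [ 0.5379 -0.254   0.1053] [ 0.48  0.46 -0.28] 0.016049207920437316
9.225 [0.00053296 0.0724056  0.03892448]
```

View pics/side2.png

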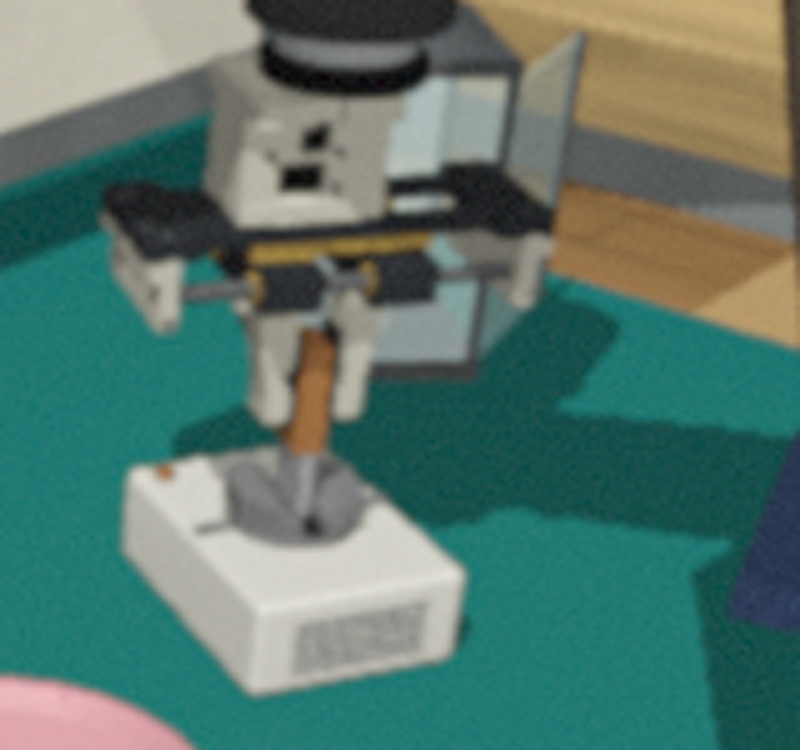

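The blade (side ≈ 401,155) is seated in the slot with no contact force, so I'll turn it clockwise now.

```bash
python3 - <<'E'
from h import *
for a in(-50,-70,-90,-110,-120,-126):
    m.move_ptp([*CAP,.1055],R(a)); print(a,m.get_time(),m.get_eef_pos().round(4),m.get_ft_force().round(2),m.get_wrist_torque().round(3))
m.hold(.2)
Rm=m.get_ee_rot(); print(np.degrees(np.arctan2(Rm[1,0],Rm[0,0])))
shot('side','side3',(340,60,500,210),5)
E
```

```text
-50 9.65 [ 0.5381 -0.254   0.1056] [ 0.6  -0.29 -1.4 ] [ 0.104  0.023 -0.018]
-70 10.075 [ 0.538  -0.254   0.1056] [-1.24  0.05 -0.28] [ 0.107 -0.053 -0.006]
-90 10.5 [ 0.538  -0.254   0.1055] [-0.94 -0.1  -1.77] [ 0.06  -0.005 -0.018]
-110 10.925 [ 0.5379 -0.254   0.1055] [-0.57 -0.22 -0.36] [ 0.082 -0.092 -0.001]
-120 11.2167 [ 0.538  -0.254   0.1055] [ 0.72 -0.19  0.04] [ 0.104 -0.065  0.029]
-126 11.4667 [ 0.5379 -0.254   0.1055] [-0.47 -1.11 -0.34] [ 0.158 -0.02  -0.022]
-125.81468302562793
```

View pics/side3.png

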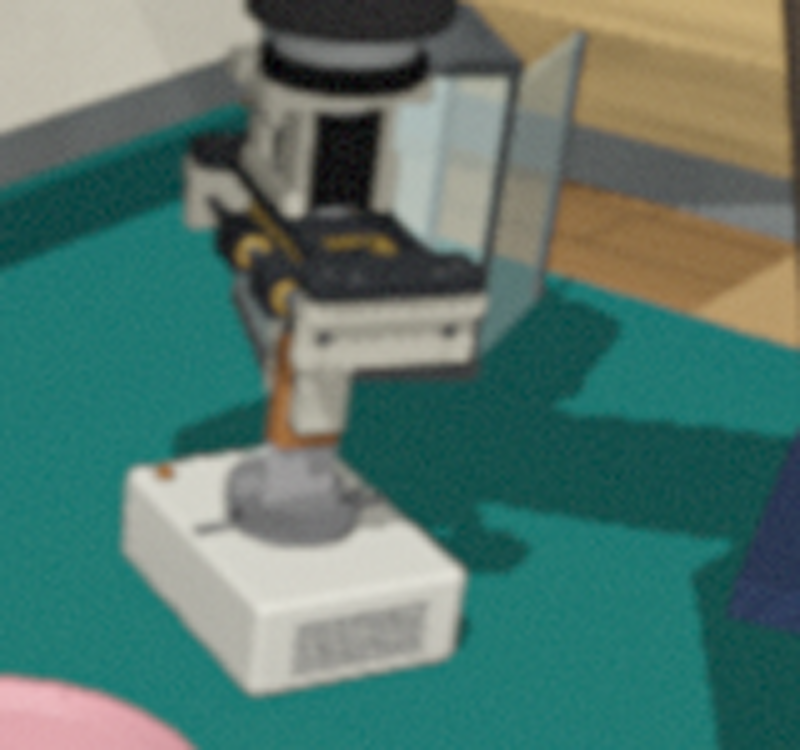

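```bash
python3 - <<'E'
from h import *
m.move_ptp([*CAP,.1055],R(-117))
m.move_straight([*CAP,.165],v=.12)
m.move_ptp([*DISH,.165],R(-117))
print(m.get_time(),m.get_eef_pos(),m.get_opening())
im,d=shot('top','top4',(390,165,480,255),6)
g=cv2.cvtColor(im,cv2.COLOR_BGR2GRAY)
v,u=np.mgrid[0:400,0:640]
X=byz('top',np.c_[u.ravel(),v.ravel()],.06).reshape(400,640,3)
for th in (45,55,65):
    P=X[(np.hypot(X[...,0]-.538,X[...,1]+.254)<.03)&(g<th)][:,:2]
    if len(P)>5:
        c=P.mean(0);w,V=np.linalg.eigh(np.cov((P-c).T)); print('slot',th,len(P),c,np.degrees(np.arctan2(V[1,1],V[0,1])),np.sqrt(w))
shot('side','side4',scale=1.25)
E
```

```text
13.6417 [ 0.49971316 -0.0024322   0.16479845] 0.015532577857474595
slot 45 83 [ 0.53915624 -0.25412176] 64.50718325234732 [0.00250783 0.0171889 ]
slot 55 107 [ 0.53909941 -0.25469211] 64.81033284469738 [0.0029783  0.01735705]
slot 65 116 [ 0.53898508 -0.25430858] 64.01461686693584 [0.00430455 0.01711074]
```

View pics/top4.png

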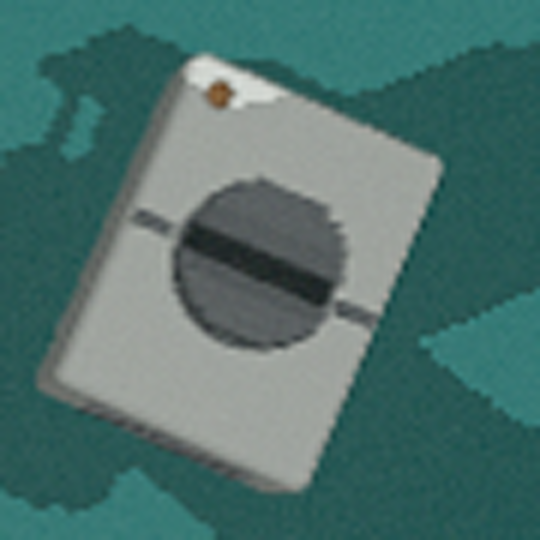

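View pics/side4.png

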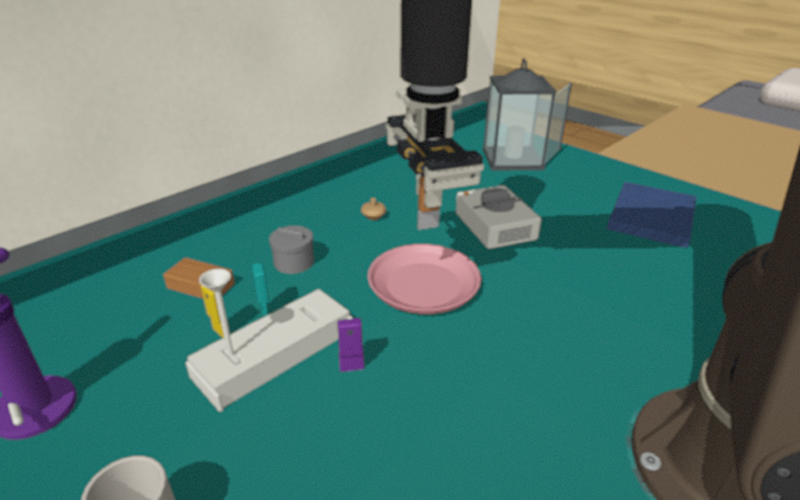

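The slot at 64.5° lines up with the bars at 64.1°, and the key is still held. I'll lower it into the dish until it touches.

```bash
python3 - <<'E'
from h import *
m.move_straight([*DISH,.062],v=.12)
m.hold(.2); f0=m.get_ft_force()[2]
z=.058
while z>.046:
    m.move_straight([*DISH,z],v=.03); m.hold(.05); f=m.get_ft_force(); print(round(z,4),m.get_eef_pos()[2].round(4),f.round(2))
    if f[2]-f0>4: break
    z-=.001
m.hold(.2); print(m.get_time(),m.get_ft_force().round(2),m.get_opening())
shot('side','side5',(240,100,440,260),4)
E
```

```text
0.058 0.0579 [ 0.07 -0.51 -1.1 ]
0.057 0.057 [-0.71 -0.55 -1.  ]
0.056 0.056 [-0.32 -0.23 -1.  ]
0.055 0.055 [-0.22 -0.47 -0.25]
0.054 0.054 [-0.75 -0.26 -1.24]
0.053 0.0531 [ 0.71 -0.06  0.94]
0.052 0.0531 [-3.73  1.09 12.61]
17.2833 [-3.9   0.88 11.59] 0.015653323122351365
```

View pics/side5.png

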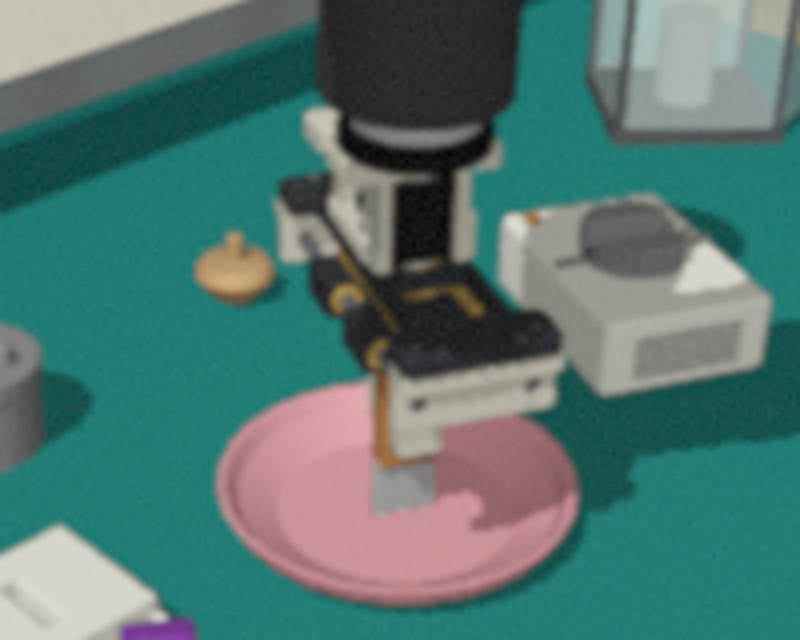

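The blade rests on the dish floor (side ≈ 341,220), with contact felt at TCP z 0.053. I'll ease the pressure and release gently.

```bash
python3 - <<'E'
from h import *
m.move_straight([*DISH,.0532],v=.03); m.hold(.1); print(m.get_ft_force().round(2))
for o in(.017,.019,.022,.03,.045): m.command_gripper(o,5); 
m.hold(.2)
print(m.get_time(),m.get_opening())
shot('side','side6',(240,100,440,260),4)
E
```

```text
[-0.76  0.67  1.45]
19.7 0.045163819531962836
```

View pics/side6.png

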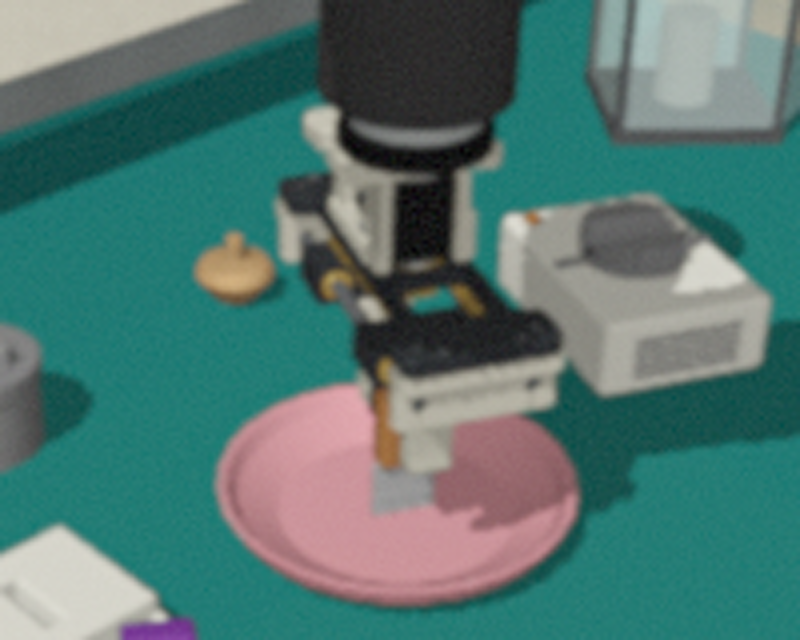

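The key stands free between the open fingers. I'll retreat upward.

```bash
python3 - <<'E'
from h import *
m.move_straight([*DISH,.15],v=.08)
m.move_straight([*DISH,.2],v=.15)
m.move_ptp([.45,.25,.3],R(-100)); m.hold(.5)
print(m.get_time())
a,_=shot('side','side7',scale=1); b,_=shot('top','top7')
A=cv2.resize(a[100:260,240:440],(400,320),interpolation=cv2.INTER_CUBIC)
B=cv2.resize(b[160:280,270:470],(400,240),interpolation=cv2.INTER_CUBIC)
cv2.imwrite('pics/f.png',np.vstack([A,B]))
E
```

```text
23.1583
```

View pics/f.png

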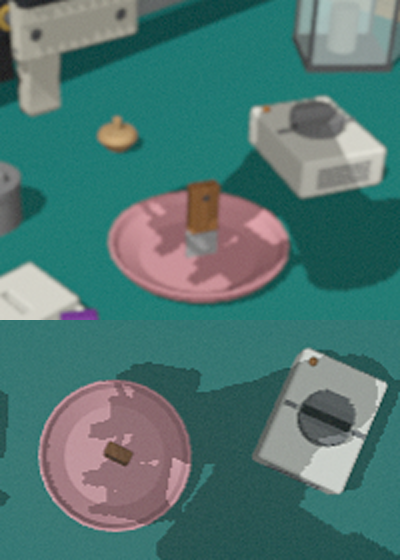

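The key stands upright in the dish at about side (341,208) and top (329,227). The cap slot at top (433,209) is in line with the bars.

```bash
python3 - <<'E'
from h import *
print(m.finish_job(),m.get_time())
E
```

```text
the job is handed in; nothing more can be done
the job is handed in; nothing more can be done
```

The job is done and handed in. The brown key came out of the rack and its blade went into the cap's slot, which I turned clockwise until it lined up with the two bars. The key was then set down in the pink dish.

- **Cap:** the slot measured 64.0–64.8° in the top camera image, against 64.1° for the bar line taken from the box outline. The final picture also shows slot and bars in line.
- **Key:** I lowered it until the blade touched the dish floor, with about 12 N peak contact force, then eased off and released it. It stands upright near the dish centre, and the arm is clear of it.
- **Time:** about 23 s of the 51 s allowed at the last reading.
- **Forces:** every wrist force reading stayed under about 14 N.

No check failed. The side camera put the dish and the box 2–9 mm away from where the top camera put them. I used positions close to the top camera's, and the insertion went in without any noticeable contact force.

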